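# Refit the grinding disc on the green-tea mill

### The arm

A 6-joint arm with a two-finger parallel gripper is mounted at the origin on the work surface. World frame = base frame: x ahead of the robot, y to its left, z up, the work surface at z = 0. Lengths are in m, angles in rad, forces in N, time in s.
With the tool pointing down it reaches from about 0.225 to 0.875 m from the base axis. Payload 3.4 kg.
Tool frame: the origin (TCP) lies between the finger pads; the fingertips stand 19 mm ahead of it and the grasp point (between the pads) is the TCP; z points along the fingers, y is the line along which they close (so a half turn about z gives the same grasp; the last joint's range is limited). The gripper opens to 85 mm and grips with 20 to 120 N. Pads are 22 mm wide; open, the fingers measure 114 mm over their backs; the gripper's body (76 mm by 85 mm) begins 54 mm behind the grasp point. The pads swing forward as they close: fully open they stand 13 mm farther back than shut.
Start: joints at [-1.432, 0.276, 1.505, -0, 1.361, -0.121], TCP at [0.148, -0.556, 0.25] pointing down, gripper open.
Joint ranges: [-2.89, 2.89], [-0.75, 2.08], [0.22, 2.7], [-1.18, 4.32], [0.11, 2.71], [-2.7, 2.7]. Speed limits (rad/s): [2.57, 2.57, 3.14, 3.14, 3.14, 3.14].

### API

Orientations are given as a unit quaternion [w, x, y, z].
In Python, from rig import get_state, imaging, ticket gives the robot as it stands. The module is installed in compiled form; this text tells all that it offers.
- The arm moves only by the shell command python3 -m inch 'ROWS' [FORCE]. ROWS is JSON, a list of rows, each an object with "claw": the opening, from -1 (shut) to 1 (fully open); "travel": the shift along the world's x, y, z in units of 200 mm (1.0 is 200 mm), a list of three; "turn": the turn about the world's z in units of 180 degrees (1.0 is 180 degrees). A call has 1 to 5 rows; each row is the pose to reach, as a shift and turn from the pose commanded when the call began, turning the shorter way round; what a row does not reach only later rows make up. A row lasts 1/10 s, in which the tool goes at most 50 mm and 8.59 degrees, less where a joint would pass 70% of its speed; a pose out of reach is approached as far as the arm can. A call with a number of a shift or a turn outside -1 to 1 is refused whole. A call with a gripper value outside its range is refused whole. The fingers move at their own pace and stop on an object; FORCE is the grip in N (left out, the last holds). Time passes only in rows, so rows that repeat a pose let the fingers close. It gives the time, the measured TCP pose, the force, the opening and the grip force at its end, in the units of the state.
- get_state(): the state, without advancing time (a new reading comes with each control period).
- imaging.get_image(name): name is "scene" or "top" or "wrist"; returns the picture (420x560x3 uint8, red, green, blue); there is no depth.
- imaging.camera_params(name): a dict with "camera_matrix" (3x3 intrinsics, pixels), "k1" (the pictures are not rectified: a ray, as slopes to the right and down, at radius r is drawn at 1 + k1 r^2 times it, then the intrinsics apply), "cam_to_world" (4x4, takes a point from camera to world coordinates); the wrist camera has in their place "T_tool_cam" (4x4, takes a point from camera to tool coordinates, whose origin is the TCP and whose axes are the flange's). Camera axes: x right, y down, z forward; pixel columns grow to the right and rows downward; lengths in m; the calibration is good to about 2 mm. A picture is of the moment at which its call begins: read the wrist's pose just before it. camera_params takes no time and is no camera call.
- ticket.sign_off(): hands the job in; it is judged then, once.
The state is a dict: "clock": time; "qpos": joint angles; "qd": joint speeds; "effort": joint torques, N m; "position": TCP position; "ee_rot": TCP orientation; "contact_force": force on the tool from outside, world axes, zero at the start; "moment": the same for the moment, N m; "width": finger opening in m; "gripper_force": force on a finger pad.
Only numpy, scipy, OpenCV 4.12 (cv2) and the standard library are available. Lean on these libraries where they do the work, as an engineer would, in place of code of your own. Each camera call takes 0.05 s, during which the arm holds its last target. There are 200 camera calls.

### The job

The washed grinding disc of the tea mill is lying on the round tray with the cups: put it back on the mill's drive shaft. Turn it there with only light downward pressure, since the ceramic chips, until its three tabs drop into the shaft's keyways and it lies fully home, flat on the lower stone, then let go of it and move clear. Leave the cups and the other things where they stand.

Things in the scene. Friction and masses are not known exactly. Their poses are not given: they have to be found in the camera images.
- disc: loose upper grinding disc of the mill, 0.18 to 0.28 kg: white ceramic, diameter 80 mm, 14 mm thick, with a black round hub on it, diameter 40 mm, 30 mm tall (44 mm in all). A bore of diameter 27 mm runs through both. It chips if forced on the mill with over 35 N. Origin: centre of the underside, on the axis; z up the axis. Starts flat on the tray, hub up, turned any way.
- disc_hub (a point): point on the disc's axis inside the black hub, 38 mm above the disc's underside and 6 mm below the hub's top: the hub is gripped here, across its 40 mm diameter, in any direction
- disc_tabs (a point): point on the disc's axis, 3 mm above its underside, amid three brass tabs that point into the bore at 0, 120 and 240 degrees from the disc's x axis; each is 6 mm wide, reaches in to 9.5 mm from the axis and goes from 1 to 6 mm above the underside. Green strokes on top of disc and hub lie over the tabs.
- mill: electric tea mill, fixed: white round housing, diameter 160 mm, an aluminium powder pan on top (rim 84 mm above the table), in it a fixed white lower stone, diameter 86 mm, flat top 88 mm above the table, and at its centre a vertical steel drive shaft. Origin: centre of the foot, on the shaft's axis; z up; dial and switch on its -x side.
- mill_shoulder (a point): centre of the top of the shaft's thick dark keyed part, 10 mm above the lower stone: diameter 25 mm, three keyways 120 degrees apart, 7.8 mm wide, open at the top. The shaft stopped at any angle: NO pose here tells where they point; see or feel it. Off by over 5 degrees, the tabs rest here, the disc 9 mm above the stone. The gearbox drags: over 0.2 N m turns the shaft along.
- mill_tip (a point): centre of the free top end of the drive shaft, 38 mm above the lower stone; from the keyed part up to here the shaft is a bare round guide of diameter 16 mm, its top edge chamfered
- mill_seat (a point): centre of the lower stone's flat top, on the shaft's axis, 88 mm above the table: the origin of the disc is here when it is fully home; z up
- tray: round aluminium tray, fixed, outer diameter 300 mm, floor 3 mm thick, rim 16 mm high; origin at the centre of its underside
- cup0: thick green glass tea cup, rim diameter 70 mm, 72 mm high, on the tray; origin at the centre of its foot
- cup1: like cup0
- cup2: like cup0
- kettle: stainless electric kettle on its black base, diameter 160 mm, 206 mm high, handle towards its +y; origin at the centre of the base
- teapot: blue ceramic teapot with a chipped lid, diameter 136 mm, 123 mm high; origin at the centre of its foot
- canister: orange plastic canister with a white ridged twist cap, diameter 80 mm, 112 mm high; origin at the centre of its foot
- cover: the mill's clear plastic dome cover with a black knob, not needed here, diameter 136 mm, 82 mm high; origin at the centre of its underside

How it is judged:
On the way, in this order (a step that is already met when the one before it is completed fails the run):
1. the disc is lifted clear of the tray (z of disc in the frame of tray above 0.04 m), for 0.1 s.
2. the disc is threaded over the drive shaft: its axis within 5 mm of the shaft's, its underside below the shaft's tip (horizontal distance between disc and mill_seat below 0.005 m and z of disc in the frame of mill_seat below 0.034 m), for 0.1 s.
At the end, for the whole second after the job is handed in: The disc is fully home on the mill: its underside within 2.5 mm of the lower stone's top, its axis within 3 mm of the shaft's, tilted less than 0.05 rad, at rest and let go of (horizontal distance between disc and mill_seat below 0.003 m and z of disc in the frame of mill_seat below 0.0025 m and angle between disc's own z axis and vertical below 0.05 rad and linear speed of disc below 0.02 m/s and angular speed of disc below 0.1 rad/s); the robot touches nothing.
It fails at once if the disc is pressed or dropped on the mill with more than 35 N (contact force between disc and mill above 35 N).
It fails at once if a bystander (cup, kettle, teapot, canister, cover) is moved by more than 15 mm (distance of any of cup0, cup1, cup2, kettle, teapot, canister, cover from where it was at the start of the episode above 0.015 m).
It also fails if it takes over 61 s, if anything falls off the work surface, if the arm or the gripper's body presses on something with over 40 N, if the wrist force passes 120 N, or if a joint passes its speed limit or range.

## Working session

There is one attempt and no reset: what is moved stays moved. The work goes in short steps, Python scripts to look and compute and a shell command to move; the robot and the scene stay as the last step left them, time stands still between calls to the robot, and variables do not carry over. Pictures are saved under pics/ and viewed, at most 10 in all, crops included, and the job is handed in when it is done.

```bash
mkdir -p pics; python3 - <<'E'
from rig import get_state, imaging
import cv2,numpy as np
s=get_state();print(s)
for n in("top","scene"):
    cv2.imwrite(f"pics/{n}0.png",imaging.get_image(n)[:,:,::-1]);p=imaging.camera_params(n);print(n,p)
print(imaging.camera_params("wrist"))
E
```

```text
{'clock': 0.0, 'qpos': array([-1.43200131e+00,  2.76582001e-01,  1.50613329e+00, -4.42426440e-05,
        1.36070560e+00, -1.21020005e-01]), 'qd': array([ 0.00291084, -0.00218504, -0.00120969,  0.0004765 ,  0.0010398 ,
        0.0008497 ]), 'effort': array([-1.00040590e-03, -4.16775942e+01, -2.45806146e+01, -7.02153079e-05,
        1.11295294e-02, -3.24981109e-06]), 'position': array([ 0.14761806, -0.55521159,  0.24944703]), 'ee_rot': array([-9.13886801e-04,  9.91572864e-01,  1.29546975e-01, -2.97539358e-05]), 'contact_force': array([-0.06196956,  0.80297425,  0.04473276]), 'moment': array([-0.05988364,  0.0187919 ,  0.01968812]), 'gripper_force': 0.0, 'width': 0.0854105239991991}
top {'camera_matrix': array([[426.09982514,   0.        , 281.79318245],
       [  0.        , 426.09982514, 214.00315272],
       [  0.        ,   0.        ,   1.        ]]), 'k1': -0.03132964697183843, 'cam_to_world': array([[-0.01568938, -0.99385125,  0.10960629,  0.50223872],
       [-0.99986923,  0.01602437,  0.00217603,  0.01107022],
       [-0.00391902, -0.10955782, -0.9939727 ,  1.13342376],
      
[... 380 characters left out ...]
75027,  0.0235158 ],
       [-0.00313596, -0.51143706, -0.85931502,  1.19365313],
       [ 0.        ,  0.        ,  0.        ,  1.        ]])}
{'camera_matrix': array([[375.0363209 ,   0.        , 281.08017836],
       [  0.        , 375.0363209 , 209.58453863],
       [  0.        ,   0.        ,   1.        ]]), 'k1': -0.0673822615377344, 'T_tool_cam': array([[ 7.57729799e-04, -9.56598486e-01, -2.91408240e-01,
         7.61629115e-02],
       [ 9.99999297e-01,  9.90745860e-04, -6.52063663e-04,
        -9.48653979e-05],
       [ 9.12474619e-04, -2.91407540e-01,  9.56598564e-01,
        -1.22912591e-01],
       [ 0.00000000e+00,  0.00000000e+00,  0.00000000e+00,
         1.00000000e+00]])}
```

View pics/top0.png

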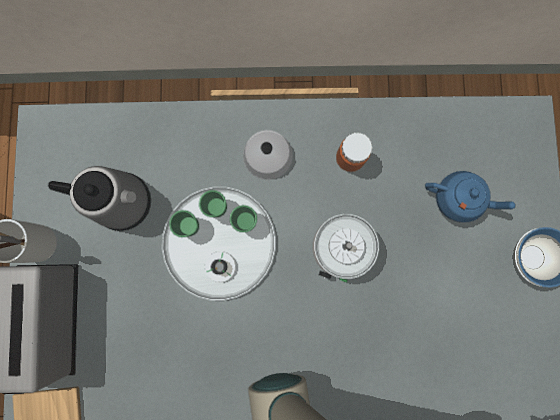

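View pics/scene0.png

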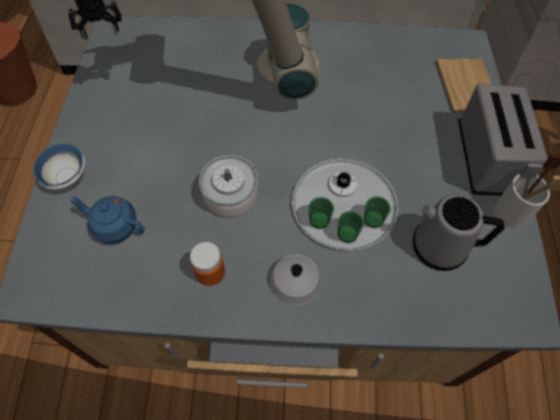

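The top view shows the disc's hub at about (219,267) on the tray, with the cups at (184,224), (213,204) and (244,218). The mill's shaft is at about (347,245). The scene view shows the same layout: disc at (343,182), mill at (228,180).

```bash
cat > h.py <<'E'
from rig import get_state, imaging
import cv2,numpy as np
from scipy.spatial.transform import Rotation as R
def Rq(q): return R.from_quat([q[1],q[2],q[3],q[0]]).as_matrix()
def pose(s):
    T=np.eye(4);T[:3,:3]=Rq(s["ee_rot"]);T[:3,3]=s["position"];return T
def cam(n,s=None):
    p=imaging.camera_params(n)
    T=p["cam_to_world"] if n!="wrist" else pose(s or get_state())@p["T_tool_cam"]
    return p["camera_matrix"],p["k1"],T
def ray(c,px):
    K,k,T=c
    u=cv2.undistortPoints(np.array(px,float).reshape(-1,1,2),K,np.array([k,0,0,0.]))[:,0]
    d=np.c_[u,np.ones(len(u))]@T[:3,:3].T
    return T[:3,3],d
def plane(c,px,z):
    o,d=ray(c,px);return o+d*((z-o[2])/d[:,2])[:,None]
def proj(c,P):
    K,k,T=c;W=np.linalg.inv(T)
    r=cv2.projectPoints(np.array(P,float).reshape(-1,1,3),W[:3,:3],W[:3,3],K,np.array([k,0,0,0.]))[0]
    return r[:,0]
def shot(name,fn):
    s=get_state();im=imaging.get_image(name)[:,:,::-1].copy();cv2.imwrite("pics/"+fn,im);return im,cam(name,s if name=="wrist" else None),s
def yaw(s):  # direction of tool y (closing line) in world, deg
    y=Rq(s["ee_rot"])[:,1];return np.degrees(np.arctan2(y[1],y[0]))
E
python3 - <<'E'
from h import *
c=cam("top")
print("hub",plane(c,[219,267],.047),"mill tip",plane(c,[347,245],.126),"tray",plane(c,[219,243],.01))
print("cups",plane(c,[[184,224],[213,204],[244,218]],.075))
c=cam("scene");print(plane(c,[343,180],.047),plane(c,[228,172],.126))
s=get_state();print(yaw(s),Rq(s["ee_rot"]))
E
```

```text
hub [[0.48947047 0.17472013 0.047     ]] mill tip [[ 0.53724783 -0.13946505  0.126     ]] tray [[0.55188636 0.18026727 0.01      ]]
cups [[0.59776144 0.25813926 0.075     ]
 [0.64698407 0.18558793 0.075     ]
 [0.61043088 0.10793915 0.075     ]]
[[0.50148741 0.172639   0.047     ]] [[ 0.5438784  -0.14151156  0.126     ]]
-75.11296592690645 [[ 9.66434309e-01  2.56913741e-01 -2.37798533e-04]
 [ 2.56913776e-01 -9.66432903e-01  1.66023910e-03]
 [ 1.96721912e-04 -1.66560575e-03 -9.99998594e-01]]
```

```bash
M='[{"claw":1,"travel":[0.64,0.69,0],"turn":0}]'
python3 -m inch '[{"claw":1,"travel":[0.64,0.69,0],"turn":0},{"claw":1,"travel":[0.64,0.69,0],"turn":0},{"claw":1,"travel":[0.64,0.69,0],"turn":0},{"claw":1,"travel":[0.64,0.69,0],"turn":0}]'
python3 -m inch '[{"claw":1,"travel":[0.64,0.69,0],"turn":0},{"claw":1,"travel":[0.64,0.69,0],"turn":0},{"claw":1,"travel":[0.64,0.69,0],"turn":0},{"claw":1,"travel":[0.64,0.69,0],"turn":0}]'
python3 -m inch '[{"claw":1,"travel":[0.64,0.69,0],"turn":0},{"claw":1,"travel":[0.64,0.69,0],"turn":0},{"claw":1,"travel":[0.64,0.69,0],"turn":0},{"claw":1,"travel":[0.64,0.69,0],"turn":0},{"claw":1,"travel":[0.64,0.69,0],"turn":0}]'
python3 - <<'E'
from h import *
im,c,s=shot("wrist","mill1.png");print(s["position"],yaw(s),proj(c,[[.54,-.14,.126],[.54,-.14,.088]]))
cv2.imwrite("pics/mill1b.png",cv2.resize(im,None,fx=1.4,fy=1.4))
E
```

```text
clock: 0.5
position: [0.2768, -0.4152, 0.2499]
ee_rot: [-0.001, 0.992, 0.13, 0.0]
contact_force: [0.4, 0.1, 1.1]
width: 0.0854
gripper_force: 0.0
clock: 0.9
position: [0.4049, -0.2772, 0.2501]
ee_rot: [-0.0, 0.992, 0.13, 0.0]
contact_force: [0.3, -0.5, -0.6]
width: 0.0857
gripper_force: 0.0
clock: 1.4
position: [0.5344, -0.138, 0.2496]
ee_rot: [-0.001, 0.991, 0.132, 0.001]
contact_force: [-0.8, -0.5, -0.5]
width: 0.0855
gripper_force: 0.0
[ 0.53437511 -0.13802304  0.24964066] -74.81247671555016 [[286.71847166 204.4651962 ]
 [286.14829132 191.00235021]]
```

View pics/mill1b.png

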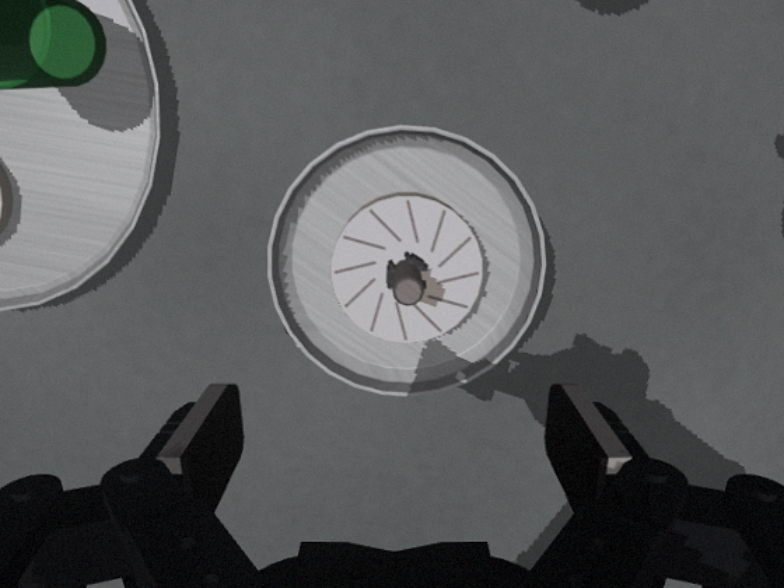

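The wrist view shows the mill with the shaft tip at (407,290) and the dark keyed part at (405,270), in 1.4x pixels. The keyways are only coarsely visible, so I'm moving the camera directly above and closer.

```bash
python3 -m inch '[{"claw":1,"travel":[-0.35,-0.095,-0.5],"turn":0},{"claw":1,"travel":[-0.35,-0.095,-0.5],"turn":0},{"claw":1,"travel":[-0.35,-0.095,-0.5],"turn":0},{"claw":1,"travel":[-0.35,-0.095,-0.5],"turn":0}]'
python3 - <<'E'
from h import *
im,c,s=shot("wrist","mill2.png");p=proj(c,[[.537,-.1385,.126],[.537,-.1385,.098]]);print(s["position"],yaw(s),p)
x,y=p[1].astype(int);x0=max(x-60,0);y0=max(y-50,0);print(x0,y0)
cv2.imwrite("pics/mill2b.png",cv2.resize(im[y0:y0+100,x0:x0+120],None,fx=6,fy=6,interpolation=cv2.INTER_CUBIC))
E
```

```text
clock: 1.85
position: [0.4565, -0.1604, 0.1475]
ee_rot: [-0.002, 0.992, 0.128, -0.004]
contact_force: [0.4, 0.6, -0.2]
width: 0.0853
gripper_force: 0.0
[ 0.45652786 -0.16043498  0.14747272] -75.27274018716473 [[279.9648788   75.10877442]
 [280.55035969  78.05927384]]
220 28
```

View pics/mill2b.png

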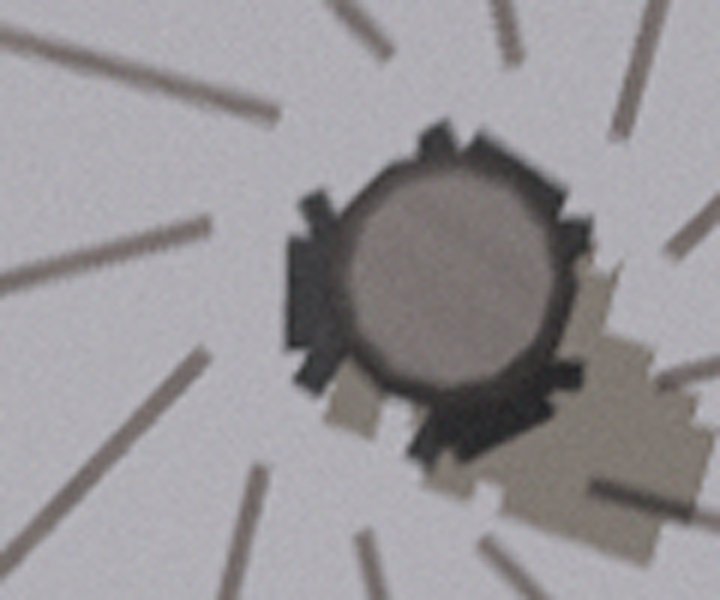

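The close view (6x crop from (220,28)) shows the tip as a circle at about (450,275) in the crop. There are three dark lobes, with gaps (the keyways) at about the upper left (375,180), right (585,300) and lower left (375,410).

```bash
cat > key.py <<'E'
from h import *
def rect(im,c,cx,cy,z,half=.03,s=.0002):
    # orthorectified patch on plane z : columns +x, rows +y
    n=int(2*half/s);g=(np.arange(n)-n/2+.5)*s
    X,Y=np.meshgrid(cx+g,cy+g)
    p=proj(c,np.c_[X.ravel(),Y.ravel(),np.full(X.size,z)]).astype(np.float32)
    return cv2.remap(im,p[:,0].reshape(n,n),p[:,1].reshape(n,n),cv2.INTER_LINEAR),X,Y
E
python3 - <<'E'
from key import *
im=cv2.imread("pics/mill2.png");s=get_state();c=cam("wrist",s);print(s["position"])
g=cv2.cvtColor(im,cv2.COLOR_BGR2GRAY)
# tip circle: medium-gray blob inside dark ring
print("gray tip/dark/stone",g[28+46,220+75],g[28+48,220+50],g[28+60,220+40])
m=((g>85)&(g<150)).astype(np.uint8)
n,lab,st,ce=cv2.connectedComponentsWithStats(m)
l=lab[28+46,220+75];print("tip",ce[l],st[l])
tip=plane(c,[ce[l]],.126)[0];print("tipW",tip)
P,X,Y=rect(g,c,tip[0],tip[1],.098)
dark=(P<80)
# lobe outer contour centre
cn=np.argwhere(dark&(np.hypot(X-tip[0],Y-tip[1])<.017))
pts=np.c_[X[cn[:,0],cn[:,1]],Y[cn[:,0],cn[:,1]]]
cc,r=cv2.minEnclosingCircle((pts*1000).astype(np.float32));print("shoulder",cc,r)
for ctr in (np.array(cc)/1000,tip[:2]):
    rr=np.hypot(X-ctr[0],Y-ctr[1]);th=np.arctan2(Y-ctr[1],X-ctr[0])
    for r0,r1 in((.0105,.0115),(.0115,.0124)):
        k=(rr>r0)&(rr<r1)
        h=np.array([dark[k&(np.abs(np.degrees(th)-a)<2.5)].mean() for a in range(-175,180,5)])
        w=(~dark)[k];print(r0,"key angle mod120",np.degrees(np.angle((w*np.exp(3j*th[k])).sum()))/3, w.mean())
        print("gaps",[a for a,v in zip(range(-175,180,5),h) if v<.5])
E
```

```text
[ 0.45983388 -0.16127189  0.14957746]
gray tip/dark/stone 117 63 173
tip [294.39794872  73.67897436] [277  56  35  37 975]
tipW [ 0.54240029 -0.14435616  0.126     ]
shoulder (542.3967895507812, -144.75498962402344) 12.021013259887695
0.0105 key angle mod120 43.24719868321349 0.5256188831318365
gaps [-165, -115, -95, -90, -85, -80, -75, -70, -65, -60, -45, -40, -15, -10, 5, 10, 25, 30, 35, 40, 45, 50, 55, 60, 65, 80, 125, 140, 145, 150, 155, 160, 165, 170, 175]
0.0115 key angle mod120 56.54879551087577 0.9451895043731778
gaps [-175, -170, -165, -160, -155, -150, -145, -140, -135, -130, -125, -120, -115, -110, -100, -95, -90, -85, -80, -75, -70, -65, -60, -55, -50, -45, -40, -35, -30, -25, -20, -15, -10, -5, 0, 5, 10, 15, 20, 25, 30, 35, 40, 45, 50, 55, 60, 65, 75, 80, 85, 90, 95, 100, 105, 110, 115, 120, 125, 130, 135, 140, 145, 150, 155, 160, 165, 170, 175]
0.0105 key angle mod120 42.48830254043041 0.5339861751152074
gaps [-175, -95, -90, -85, -80, -75, -70, -65, -60, -45, -40, 5, 10, 25, 30, 35, 40, 45, 50, 55, 60, 65, 75, 80, 100, 105, 125, 130, 145, 150, 155, 160, 165, 170, 175]
0.0115 key angle mod120 57.595532910551846 0.9266743648960739
gaps [-175, -170, -165, -160, -155, -150, -145, -140, -135, -130, -125, -115, -110, -100, -95, -90, -85, -80, -75, -70, -65, -60, -55, -50, -45, -40, -35, -30, -25, -20, -15, -10, -5, 0, 5, 10, 15, 20, 25, 30, 35, 40, 45, 50, 55, 60, 65, 70, 75, 80, 85, 90, 95, 100, 105, 110, 115, 120, 125, 130, 135, 140, 145, 150, 155, 160, 165, 170, 175]
```

```bash
cat >> key.py <<'E'
def keymeas(fn):
    im,c,s=shot("wrist",fn);print(s["clock"],s["position"],yaw(s))
    g=cv2.cvtColor(im,cv2.COLOR_BGR2GRAY)
    m=cv2.morphologyEx(((g>85)&(g<150)).astype(np.uint8),cv2.MORPH_OPEN,np.ones((5,5)))
    n,lab,st,ce=cv2.connectedComponentsWithStats(m)
    e=proj(c,[[.541,-.142,.126]])[0]
    l=min([i for i in range(1,n) if 600<st[i,4]<1600],key=lambda i:np.linalg.norm(ce[i]-e))
    tip=plane(c,[ce[l]],.126)[0];print("tip",tip,st[l])
    P,X,Y=rect(g,c,tip[0],tip[1],.098);dark=(P<95)&(np.hypot(X-tip[0],Y-tip[1])<.016)
    cn=np.argwhere(dark);pts=np.c_[X[dark],Y[dark]]
    cc,r=cv2.minEnclosingCircle((pts*1000).astype(np.float32));cc=np.array(cc)/1000;print("shoulder",cc,r)
    rr=np.hypot(X-cc[0],Y-cc[1]);th=np.arctan2(Y-cc[1],X-cc[0])
    for r0 in(.0095,.010,.0105,.011):
        k=(rr>r0)&(rr<r0+.001);w=(~dark)[k];print(r0,np.degrees(np.angle((w*np.exp(3j*th[k])).sum()))/3,w.mean())
    return tip,cc
E
python3 - <<'E'
from key import *
keymeas("mill3.png")
E
```

```text
1.9 [ 0.45983388 -0.16127189  0.14957746] -75.25674272659113
tip [ 0.53875418 -0.14343463  0.126     ] [273  66  33  35 917]
shoulder [ 0.53863324 -0.14369023] 11.990976333618164
0.0095 42.580991416275076 0.3622448979591837
0.01 42.66910048501344 0.40230582524271846
0.0105 42.89779507953218 0.5173611111111112
0.011 45.632390558561035 0.7541528239202658
```

```bash
python3 -m inch '[{"claw":1,"travel":[-0.1,0.78,0.1],"turn":0},{"claw":1,"travel":[-0.1,0.78,0.1],"turn":0},{"claw":1,"travel":[-0.1,0.78,0.1],"turn":0},{"claw":1,"travel":[-0.1,0.78,0.1],"turn":0}]'
python3 -m inch '[{"claw":1,"travel":[-0.1,0.78,0.1],"turn":0},{"claw":1,"travel":[-0.1,0.78,0.1],"turn":0},{"claw":1,"travel":[-0.1,0.78,0.1],"turn":0},{"claw":1,"travel":[-0.1,0.78,0.1],"turn":0},{"claw":1,"travel":[-0.1,0.78,0.1],"turn":0}]'
python3 -m inch '[{"claw":1,"travel":[0,0,0],"turn":0},{"claw":1,"travel":[0,0,0],"turn":0}]'
python3 - <<'E'
from h import *
im,c,s=shot("wrist","disc1.png");p=proj(c,[[.495,.174,.047]])[0];print(s["position"],yaw(s),p)
x0=max(int(p[0])-100,0);y0=max(int(p[1])-75,0);print(x0,y0)
cv2.imwrite("pics/disc1b.png",cv2.resize(im[y0:y0+150,x0:x0+200],None,fx=4,fy=4,interpolation=cv2.INTER_CUBIC))
E
```

```text
clock: 2.35
position: [0.4428, -0.0009, 0.173]
ee_rot: [-0.0, 0.991, 0.132, 0.003]
contact_force: [-0.6, -1.7, 0.2]
width: 0.0856
gripper_force: 0.0
clock: 2.85
position: [0.4233, 0.1525, 0.1918]
ee_rot: [0.0, 0.991, 0.131, 0.002]
contact_force: [0.1, -0.0, -0.2]
width: 0.0856
gripper_force: 0.0
clock: 3.05
position: [0.4224, 0.1497, 0.1904]
ee_rot: [0.0, 0.992, 0.129, 0.0]
contact_force: [-0.4, -0.5, -0.1]
width: 0.0857
gripper_force: 0.0
[0.4224146  0.14974995 0.19041445] -75.23068854061576 [274.15510935  95.78223963]
174 20
```

View pics/disc1b.png

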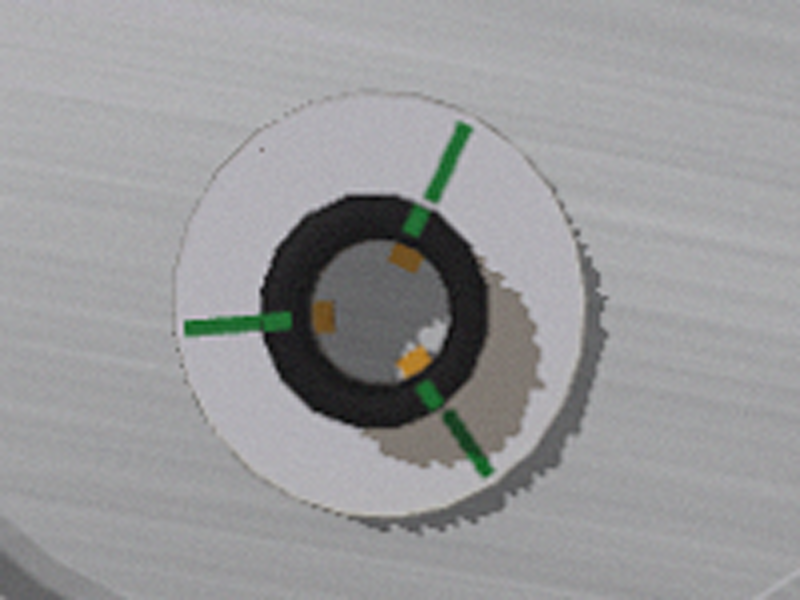

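The crop (4x, from (174,20)) shows the disc with its hub ring centred at about (375,310). The green strokes point to the upper right (450,160), left (235,325) and lower right (468,440), over the brass tabs.

```bash
cat > disc.py <<'E'
from key import *
def discmeas(im,c,zt,zh,guess):
    h=cv2.cvtColor(im,cv2.COLOR_BGR2HSV);e=proj(c,[[*guess,zh]])[0]
    yy,xx=np.mgrid[:im.shape[0],:im.shape[1]];near=np.hypot(xx-e[0],yy-e[1])<70
    g=(h[...,0]>45)&(h[...,0]<85)&(h[...,1]>110)&near
    blk=((h[...,2]<62)&~g&(np.hypot(xx-e[0],yy-e[1])<45)).astype(np.uint8)
    n,lab,st,ce=cv2.connectedComponentsWithStats(blk);l=1+st[1:,4].argmax()
    cn=max(cv2.findContours(((lab==l)).astype(np.uint8),cv2.RETR_EXTERNAL,cv2.CHAIN_APPROX_NONE)[0],key=len)
    hub=cv2.convexHull(cn)[:,0]
    P=plane(c,hub,zh);cc,r=cv2.minEnclosingCircle((P[:,:2]*1000).astype(np.float32));cc=np.array(cc)/1000;print("hub",cc,r)
    a=[]
    for z,r0,r1 in((zt,.023,.039),(zh,.0145,.0185)):
        Q=plane(c,np.argwhere(g)[:,::-1].astype(float),z);d=Q[:,:2]-cc;rr=np.hypot(*d.T);k=(rr>r0)&(rr<r1)
        th=np.arctan2(d[k,1],d[k,0]);a.append(np.degrees(np.angle(np.exp(3j*th).mean()))/3)
        print("stroke angle mod120",a[-1],abs(np.exp(3j*th).mean()),k.sum())
    return cc,a
E
python3 - <<'E'
from disc import *
im=cv2.imread("pics/disc1.png");c=cam("wrist");s=get_state();print(s["position"],yaw(s))
discmeas(im,c,.017,.047,(.495,.174))
E
```

```text
[0.42224886 0.14970793 0.19027884] -75.25369562188826
hub [0.49234857 0.17827849] 19.529705047607422
stroke angle mod120 -10.848642600116968 0.9975611388334659 179
stroke angle mod120 -10.60389169439514 0.9854033237548487 86
```

```bash
python3 -m inch '[{"claw":1,"travel":[0.29,-0.25,-0.1],"turn":0.37},{"claw":1,"travel":[0.29,-0.25,-0.1],"turn":0.37},{"claw":1,"travel":[0.29,-0.25,-0.1],"turn":0.37},{"claw":1,"travel":[0.29,-0.25,-0.1],"turn":0.37},{"claw":1,"travel":[0.29,-0.25,-0.1],"turn":0.37}]'
python3 -m inch '[{"claw":1,"travel":[0,0,-0.25],"turn":0.13},{"claw":1,"travel":[0,0,-0.25],"turn":0.132},{"claw":1,"travel":[0,0,-0.25],"turn":0.132},{"claw":1,"travel":[0,0,-0.25],"turn":0.132},{"claw":1,"travel":[0,0,-0.25],"turn":0.132}]'
python3 - <<'E'
from disc import *
im,c,s=shot("wrist","disc2.png");print(s["clock"],s["position"],yaw(s))
discmeas(im,c,.017,.047,(.492,.178))
E
```

```text
clock: 3.6
position: [0.4801, 0.0993, 0.1699]
ee_rot: [-0.0, 0.876, 0.482, -0.001]
contact_force: [-0.2, 1.0, -0.9]
width: 0.0856
gripper_force: 0.0
clock: 4.1
position: [0.48, 0.1003, 0.1204]
ee_rot: [0.0, 0.76, 0.649, 0.0]
contact_force: [0.0, 0.5, 0.5]
width: 0.0855
gripper_force: 0.0
4.1 [0.48004118 0.10026146 0.12036116] -9.012781055085737
hub [0.49240698 0.17829294] 19.523347854614258
stroke angle mod120 -10.79190693550966 0.9969749199542892 346
stroke angle mod120 -10.708116921673906 0.9864513234664145 155
```

```bash
python3 -m inch '[{"claw":1,"travel":[0.062,0.39,0],"turn":0},{"claw":1,"travel":[0.062,0.39,0],"turn":0},{"claw":1,"travel":[0.062,0.39,0],"turn":0},{"claw":1,"travel":[0.062,0.39,-0.2],"turn":0},{"claw":1,"travel":[0.062,0.39,-0.39],"turn":0}]' 40
python3 -m inch '[{"claw":1,"travel":[0,0,0],"turn":0},{"claw":-1,"travel":[0,0,0],"turn":0},{"claw":-1,"travel":[0,0,0],"turn":0},{"claw":-1,"travel":[0,0,0],"turn":0},{"claw":-1,"travel":[0,0,0],"turn":0}]' 40
python3 -m inch '[{"claw":-1,"travel":[0,0,0],"turn":0},{"claw":-1,"travel":[0,0,0],"turn":0},{"claw":-1,"travel":[0,0,0],"turn":0}]' 40
```

```text
clock: 4.65
position: [0.4933, 0.1791, 0.0428]
ee_rot: [0.001, 0.759, 0.651, 0.002]
contact_force: [0.2, -1.2, -0.4]
width: 0.0851
gripper_force: 0.0
clock: 5.15
position: [0.4935, 0.1793, 0.0444]
ee_rot: [0.001, 0.759, 0.651, 0.002]
contact_force: [0.1, -1.2, 4.1]
width: 0.0389
gripper_force: 39.6
clock: 5.45
position: [0.4936, 0.1793, 0.0443]
ee_rot: [0.001, 0.759, 0.651, 0.002]
contact_force: [0.6, -0.6, 7.5]
width: 0.0389
gripper_force: 39.8
```

```bash
python3 -m inch '[{"claw":-1,"travel":[0,0,0.2],"turn":0},{"claw":-1,"travel":[0,0,0.4],"turn":0},{"claw":-1,"travel":[0,0,0.6],"turn":0},{"claw":-1,"travel":[0,0,0.8],"turn":0},{"claw":-1,"travel":[0,0,0.8],"turn":0}]'
python3 -m inch '[{"claw":-1,"travel":[0,0,0],"turn":0},{"claw":-1,"travel":[0,0,0],"turn":0}]'
python3 - <<'E'
from disc import *
im,c,s=shot("wrist","hand1.png");t=s["position"];print(s["clock"],t,yaw(s),s["contact_force"],s["moment"])
zo=t[2]-.0413
try:
    cc,a=discmeas(im,c,zo+.014,zo+.044,t[:2]);print("off in tool",Rq(s["ee_rot"]).T@np.r_[cc-t[:2],0])
except Exception as e: print(e)
E
```

```text
clock: 5.95
position: [0.4956, 0.1801, 0.2087]
ee_rot: [0.003, 0.759, 0.651, 0.006]
contact_force: [1.1, 0.2, -1.5]
width: 0.0384
gripper_force: 41.9
clock: 6.15
position: [0.4907, 0.1789, 0.201]
ee_rot: [-0.001, 0.759, 0.651, -0.001]
contact_force: [-0.0, 0.5, -2.7]
width: 0.0394
gripper_force: 41.9
6.15 [0.49071371 0.17892027 0.20095057] -8.782083902580021 [-0.03767642  0.51137409 -2.71270812] [-0.02660039  0.04414975  0.02189401]
hub [0.49154398 0.17830492] 18.668132781982422
stroke angle mod120 -57.73845612274772 0.16182595813366352 316
stroke angle mod120 -10.669435838810067 0.9130582360984898 272
off in tool [-4.81378871e-04  9.14480596e-04 -2.06175057e-06]
```

View pics/hand1.png

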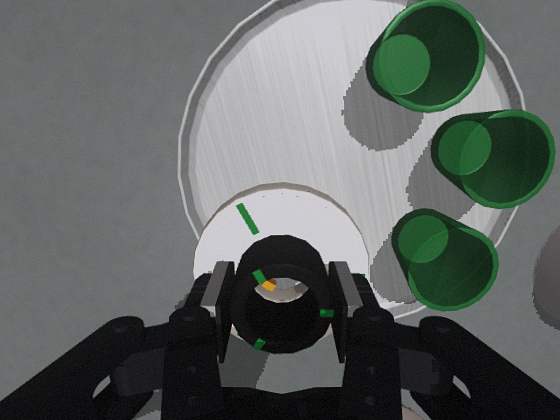

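The disc is held level between the fingers, hub ring at about (283,295), with one stroke visible at (247,219). It hangs clear of the cups. Next I carry it over the mill with the −66.6° turn.

```bash
python3 -m inch '[{"claw":-1,"travel":[0.12,-0.8,0],"turn":-0.185},{"claw":-1,"travel":[0.12,-0.8,0],"turn":-0.185},{"claw":-1,"travel":[0.12,-0.8,0],"turn":-0.185},{"claw":-1,"travel":[0.12,-0.8,0],"turn":-0.185},{"claw":-1,"travel":[0.12,-0.8,0],"turn":-0.185}]'
python3 -m inch '[{"claw":-1,"travel":[0.12,-0.8,0],"turn":-0.185},{"claw":-1,"travel":[0.12,-0.8,0],"turn":-0.185},{"claw":-1,"travel":[0.12,-0.8,0],"turn":-0.185},{"claw":-1,"travel":[0.12,-0.8,0],"turn":-0.185},{"claw":-1,"travel":[0.12,-0.8,0],"turn":-0.185}]'
python3 -m inch '[{"claw":-1,"travel":[0,0,0],"turn":0},{"claw":-1,"travel":[0,0,0],"turn":0},{"claw":-1,"travel":[0,0,0],"turn":0},{"claw":-1,"travel":[0,0,0],"turn":0}]'
python3 - <<'E'
from disc import *
im,c,s=shot("wrist","hand2.png");t=s["position"];print(s["clock"],t,yaw(s),s["contact_force"])
zo=t[2]-.0413
cc,a=discmeas(im,c,zo+.014,zo+.044,t[:2]);print("off in tool",Rq(s["ee_rot"]).T@np.r_[cc-t[:2],0])
print("want TCP shift/200mm",(np.array([.5395,-.1434])-t[:2])/.2)
x0,y0=180,180
cv2.imwrite("pics/hand2b.png",cv2.resize(im[y0:y0+150,x0:x0+200],None,fx=4,fy=4,interpolation=cv2.INTER_CUBIC))
E
```

```text
clock: 6.7
position: [0.5156, 0.0172, 0.2005]
ee_rot: [-0.001, 0.915, 0.405, -0.002]
contact_force: [-0.4, 0.4, -3.2]
width: 0.0389
gripper_force: 41.9
clock: 7.2
position: [0.5401, -0.1413, 0.2009]
ee_rot: [-0.001, 0.992, 0.128, -0.001]
contact_force: [-0.4, 0.3, -2.4]
width: 0.0391
gripper_force: 42.0
clock: 7.6
position: [0.54, -0.1395, 0.2024]
ee_rot: [-0.0, 0.992, 0.129, 0.0]
contact_force: [-0.9, -0.3, -3.3]
width: 0.0385
gripper_force: 42.0
7.6 [ 0.54003237 -0.13946564  0.20244699] -75.22256316151207 [-0.85578075 -0.32511211 -3.32201619]
hub [ 0.53994556 -0.139491  ] 18.257566452026367
stroke angle mod120 4.040620723417201 0.09936064194620753 294
stroke angle mod120 42.87291514597689 0.9261522277840901 278
off in tool [-9.04100535e-05  2.38049337e-06 -1.00048737e-08]
want TCP shift/200mm [-0.00266185 -0.01967182]
```

View pics/hand2b.png

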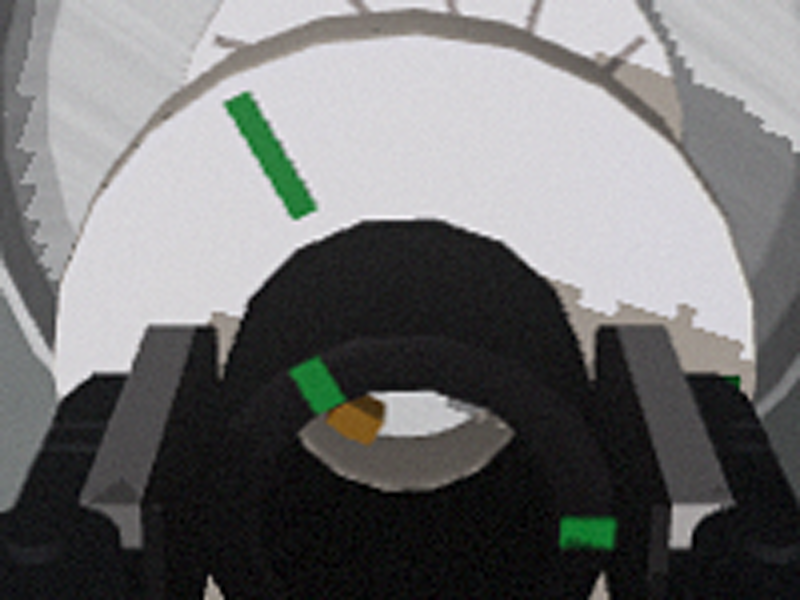

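The held disc is over the mill. Its stroke runs at (270,155) and a tab is visible at (360,420) in the crop. The tab angle is 42.9°, which matches the keyway's 42.7°.

```bash
python3 -m inch '[{"claw":-1,"travel":[-0.003,-0.02,0],"turn":0},{"claw":-1,"travel":[-0.003,-0.02,0],"turn":0},{"claw":-1,"travel":[-0.003,-0.02,0],"turn":0}]'
python3 -m inch '[{"claw":-1,"travel":[0,0,0],"turn":0},{"claw":-1,"travel":[0,0,0],"turn":0},{"claw":-1,"travel":[0,0,0],"turn":0}]'
python3 -m inch '[{"claw":-1,"travel":[0,0,0],"turn":0},{"claw":-1,"travel":[0,0,0],"turn":0}]'
python3 - <<'E'
from h import *
s=get_state();print(s["position"],yaw(s),s["qd"])
E
```

```text
clock: 7.95
position: [0.5395, -0.1449, 0.2024]
ee_rot: [0.0, 0.992, 0.127, 0.0]
contact_force: [0.5, -0.3, -2.4]
width: 0.0385
gripper_force: 42.0
clock: 8.25
position: [0.5395, -0.1448, 0.2023]
ee_rot: [0.0, 0.992, 0.127, -0.0]
contact_force: [0.2, 0.3, -3.3]
width: 0.0385
gripper_force: 42.0
clock: 8.45
position: [0.5395, -0.1447, 0.2023]
ee_rot: [0.0, 0.992, 0.127, 0.0]
contact_force: [-0.1, -0.0, -2.9]
width: 0.0389
gripper_force: 42.0
[ 0.53953056 -0.14474931  0.20232424] -75.37631614369347 [-0.00101879 -0.00121947  0.00177812 -0.00233846 -0.0022171  -0.00140448]
```

```bash
python3 -m inch '[{"claw":-1,"travel":[0,0.006,0],"turn":0},{"claw":-1,"travel":[0,0.006,-0.08],"turn":0},{"claw":-1,"travel":[0,0.006,-0.15],"turn":0},{"claw":-1,"travel":[0,0.006,-0.15],"turn":0}]'
python3 -m inch '[{"claw":-1,"travel":[0,0,-0.01],"turn":0},{"claw":-1,"travel":[0,0,-0.02],"turn":0},{"claw":-1,"travel":[0,0,-0.03],"turn":0},{"claw":-1,"travel":[0,0,-0.03],"turn":0}]'
```

```text
clock: 8.85
position: [0.5381, -0.1429, 0.1705]
ee_rot: [-0.001, 0.992, 0.127, -0.002]
contact_force: [0.1, -0.1, -3.6]
width: 0.039
gripper_force: 42.0
clock: 9.25
position: [0.5396, -0.1435, 0.1665]
ee_rot: [0.0, 0.992, 0.127, 0.0]
contact_force: [-0.1, 0.2, -3.0]
width: 0.039
gripper_force: 42.0
```

```bash
python3 -m inch '[{"claw":-1,"travel":[0,0,-0.01],"turn":0},{"claw":-1,"travel":[0,0,-0.02],"turn":0},{"claw":-1,"travel":[0,0,-0.02],"turn":0}]'
python3 -m inch '[{"claw":-1,"travel":[0,0,-0.01],"turn":0},{"claw":-1,"travel":[0,0,-0.02],"turn":0},{"claw":-1,"travel":[0,0,-0.02],"turn":0}]'
```

```text
clock: 9.55
position: [0.5393, -0.1435, 0.162]
ee_rot: [-0.0, 0.992, 0.127, -0.0]
contact_force: [-0.5, 0.1, -3.0]
width: 0.039
gripper_force: 42.0
clock: 9.85
position: [0.5393, -0.1435, 0.158]
ee_rot: [-0.0, 0.992, 0.127, -0.0]
contact_force: [-0.5, -0.5, -3.1]
width: 0.0389
gripper_force: 42.0
```

```bash
python3 -m inch '[{"claw":-1,"travel":[0,0,-0.02],"turn":0},{"claw":-1,"travel":[0,0,-0.04],"turn":0},{"claw":-1,"travel":[0,0,-0.06],"turn":0},{"claw":-1,"travel":[0,0,-0.08],"turn":0},{"claw":-1,"travel":[0,0,-0.08],"turn":0}]'
python3 -m inch '[{"claw":-1,"travel":[0,0,-0.01],"turn":0},{"claw":-1,"travel":[0,0,-0.02],"turn":0},{"claw":-1,"travel":[0,0,-0.02],"turn":0}]'
python3 -m inch '[{"claw":-1,"travel":[0,0,-0.01],"turn":0},{"claw":-1,"travel":[0,0,-0.01],"turn":0},{"claw":-1,"travel":[0,0,-0.01],"turn":0}]'
```

```text
clock: 10.35
position: [0.539, -0.1433, 0.1414]
ee_rot: [-0.0, 0.992, 0.127, -0.001]
contact_force: [-0.2, -0.2, -3.1]
width: 0.0392
gripper_force: 42.0
clock: 10.65
position: [0.5394, -0.1435, 0.1381]
ee_rot: [-0.0, 0.992, 0.127, -0.0]
contact_force: [-0.4, -0.4, -2.9]
width: 0.0388
gripper_force: 42.0
clock: 10.95
position: [0.5395, -0.1435, 0.1363]
ee_rot: [0.0, 0.992, 0.127, 0.0]
contact_force: [0.0, -0.1, -2.3]
width: 0.0388
gripper_force: 42.0
```

```bash
python3 -m inch '[{"claw":-1,"travel":[0,0,-0.01],"turn":0},{"claw":-1,"travel":[0,0,-0.01],"turn":0},{"claw":-1,"travel":[0,0,-0.01],"turn":0}]'
python3 -m inch '[{"claw":-1,"travel":[0,0,-0.01],"turn":0},{"claw":-1,"travel":[0,0,-0.01],"turn":0},{"claw":-1,"travel":[0,0,-0.01],"turn":0}]'
```

```text
clock: 11.25
position: [0.5395, -0.1435, 0.1343]
ee_rot: [0.0, 0.992, 0.127, 0.0]
contact_force: [0.1, 0.5, -2.5]
width: 0.0386
gripper_force: 42.0
clock: 11.55
position: [0.5395, -0.1435, 0.1322]
ee_rot: [0.0, 0.992, 0.127, -0.0]
contact_force: [-0.7, -0.3, -2.9]
width: 0.0387
gripper_force: 42.0
```

The tabs have entered the keyways without any contact. I'll go on down in small steps to the stone.

```bash
python3 -m inch '[{"claw":-1,"travel":[0,0,-0.008],"turn":0},{"claw":-1,"travel":[0,0,-0.008],"turn":0},{"claw":-1,"travel":[0,0,-0.008],"turn":0}]'
python3 -m inch '[{"claw":-1,"travel":[0,0,-0.005],"turn":0},{"claw":-1,"travel":[0,0,-0.005],"turn":0},{"claw":-1,"travel":[0,0,-0.005],"turn":0}]'
```

```text
clock: 11.85
position: [0.5395, -0.1435, 0.1307]
ee_rot: [0.0, 0.992, 0.127, -0.0]
contact_force: [1.5, 0.4, -2.6]
width: 0.0389
gripper_force: 42.0
clock: 12.15
position: [0.5395, -0.1436, 0.1298]
ee_rot: [0.0, 0.992, 0.127, 0.0]
contact_force: [-0.3, -0.1, -2.6]
width: 0.0391
gripper_force: 42.1
```

```bash
python3 -m inch '[{"claw":-1,"travel":[0,0,-0.004],"turn":0},{"claw":-1,"travel":[0,0,-0.004],"turn":0},{"claw":-1,"travel":[0,0,-0.004],"turn":0}]' 20
python3 -m inch '[{"claw":-1,"travel":[0,0,-0.003],"turn":0},{"claw":-1,"travel":[0,0,-0.003],"turn":0},{"claw":-1,"travel":[0,0,-0.003],"turn":0}]' 20
```

```text
clock: 12.45
position: [0.5396, -0.1436, 0.1295]
ee_rot: [0.0, 0.992, 0.127, 0.0]
contact_force: [-1.6, 0.5, 3.6]
width: 0.0387
gripper_force: 42.5
clock: 12.75
position: [0.5396, -0.1436, 0.1293]
ee_rot: [0.0, 0.992, 0.127, 0.0]
contact_force: [-2.3, 0.6, 6.3]
width: 0.039
gripper_force: 42.9
```

The disc touches the stone at home height with about 9 N of load change. Releasing it and backing off upwards.

```bash
python3 -m inch '[{"claw":1,"travel":[0,0,0],"turn":0},{"claw":1,"travel":[0,0,0],"turn":0},{"claw":1,"travel":[0,0,0],"turn":0},{"claw":1,"travel":[0,0,0],"turn":0},{"claw":1,"travel":[0,0,0],"turn":0}]'
python3 -m inch '[{"claw":1,"travel":[0,0,0.1],"turn":0},{"claw":1,"travel":[0,0,0.3],"turn":0},{"claw":1,"travel":[-0.2,-0.05,0.5],"turn":0},{"claw":1,"travel":[-0.35,-0.09,0.5],"turn":0},{"claw":1,"travel":[-0.35,-0.09,0.5],"turn":0}]'
python3 -m inch '[{"claw":1,"travel":[0,0,0],"turn":0},{"claw":1,"travel":[0,0,0],"turn":0},{"claw":1,"travel":[0,0,0],"turn":0}]'
python3 - <<'E'
from disc import *
im,c,s=shot("wrist","end.png");print(s["clock"],s["position"],s["contact_force"])
discmeas(im,c,.102,.132,(.5387,-.1435))
cv2.imwrite("pics/endb.png",cv2.resize(im,None,fx=1.4,fy=1.4))
E
```

```text
clock: 13.25
position: [0.5395, -0.1435, 0.1281]
ee_rot: [-0.0, 0.992, 0.127, -0.0]
contact_force: [0.1, 0.7, 0.2]
width: 0.0853
gripper_force: 0.0
clock: 13.75
position: [0.4664, -0.162, 0.23]
ee_rot: [0.001, 0.992, 0.126, -0.0]
contact_force: [1.0, 0.7, 0.0]
width: 0.0855
gripper_force: 0.0
clock: 14.05
position: [0.4702, -0.1613, 0.2276]
ee_rot: [-0.0, 0.992, 0.128, -0.0]
contact_force: [-0.1, 0.0, -0.1]
width: 0.0856
gripper_force: 0.0
14.05 [ 0.4701899  -0.1613458   0.22761267] [-0.10707664  0.01119117 -0.07229269]
hub [ 0.53918927 -0.14326613] 19.45261573791504
stroke angle mod120 42.796530217730115 0.9974380164206466 259
stroke angle mod120 43.009438431050604 0.984906042160849 128
```

View pics/endb.png

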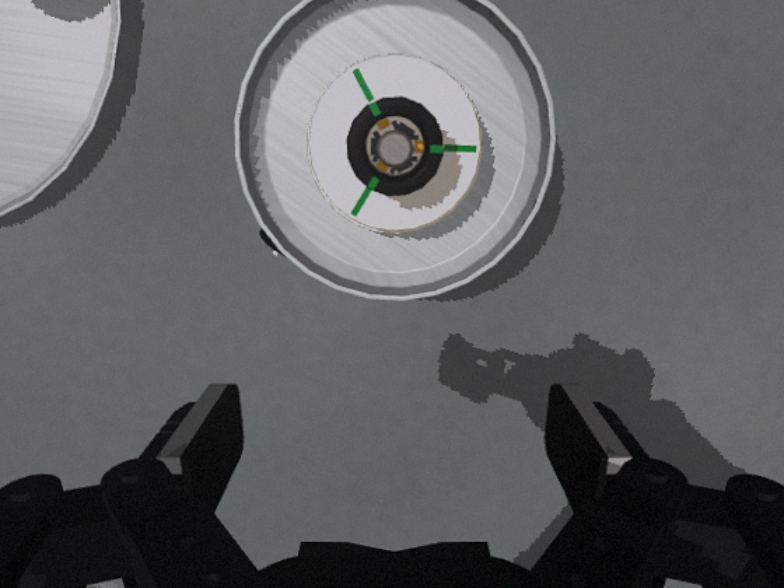

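The disc sits centred at (395,146), with its three brass tabs in the gaps between the shaft's dark lobes. It came down to home height and the gripper is clear.

```bash
python3 -c "
from rig import ticket
print(ticket.sign_off())"
```

```text
the job is handed in; nothing more can be done
None
```

The disc is on the drive shaft at home height, with its three tabs in the keyways; it is released, the arm is clear, and the job was handed in at about 14 s, with no verdict returned.

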